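# Set the selector and hold the dead-man lever of a glass-polishing spindle

### The arm

A 6-joint arm with a two-finger parallel gripper is mounted at the origin on the work surface. World frame = base frame: x ahead of the robot, y to its left, z up, the work surface at z = 0. Lengths are in m, angles in degrees, forces in N, time in s.
With the tool pointing down it reaches from about 0.4 to 0.825 m from the base axis. Payload 7 kg.
Tool frame: the origin (TCP) lies midway between the tips of the shut fingers; the grasp point (between the pads) lies r.grip_depth behind it (r.grip_depth is the distance from the TCP to the grasp point, in m); z points along the fingers, y is the line along which they close (so a half turn about z gives the same grasp; the last joint's range is limited). The gripper opens to 88 mm and grips with 3 to 60 N. Pads are 19 mm wide; open, the fingers measure 130 mm over their backs; the gripper's body (78 mm by 193 mm) begins 47 mm behind the grasp point.
Start: joints at [-48.18, 20.546, 0.682, 0, -70.136, -16.507], TCP at [0.289, -0.61, 0.227] pointing down, gripper open.
Joint ranges: [-176.03, 176.03], [-82.01, 121.73], [-58.28, 71.71], [-173.87, 95.51], [-174.79, -0.11], [-173.66, 173.66]. Speed limits (degrees/s): [136.94, 136.94, 172.46, 180, 180, 180].

### API

Orientations are given as [roll, pitch, yaw] about the fixed x, y, z axes, in that order (R = Rz(yaw) Ry(pitch) Rx(roll)).
In Python, from plant import r, optics gives the robot as it stands (r), with the cameras (optics).
- The arm moves only by the tool nudge_tcp, called by a JSON object that holds its "op" and its "data", one argument or row to a line. Schema: {"type":"object","properties":{"deltas":{"type":"object","properties":{"plan":{"type":"array","items":{"type":"array","items":{"type":"number"},"minItems":6,"maxItems":6},"minItems":1,"maxItems":12}},"additionalProperties":false,"required":["plan"]},"aperture":{"type":"number"},"squeeze":{"type":"number"},"only":{"type":"string"},"quiet":{"type":"boolean"},"lines":{"type":"string"}},"required":["deltas"],"additionalProperties":false}. deltas is an object whose key "plan" holds a list of rows, 1 to 12 of them, each of 6 numbers: dx, dy, dz in a scale on which 1.0 is 800 mm, then a rotation vector rx, ry, rz in fractions of the full range, 1 being 90 degrees; each row is the pose to reach, as a shift and turn from the pose commanded when the call began, along the tool's axes at that moment; what a row does not reach only later rows make up. A row lasts 1/12 s, in which the tool goes at most 0.0417 m and 7.16 degrees, less where a joint would pass 70% of its speed; a pose out of reach is approached as far as the arm can. aperture is the finger opening in m, set as the call begins (left out keeps the last). The fingers move at their own pace and stop on an object; squeeze is the grip in N (left out, the last holds). Time passes only in rows, so rows that do not move let the fingers close. The tool returns the time, the measured TCP pose, the force, the opening and the grip force at its end. only (a regular expression) keeps the lines of the reply that match it, lines (a string "A,B") keeps lines A to B, and quiet returns only ok. Shift and turn numbers lie between -1 and 1, and a call with a number outside is refused. Input that does not fit is refused with a message, and nothing moves.
- r.get_state(): the state, without advancing time (a new reading comes with each control period).
- optics.capture(name): name is "scene" or "side" or "wrist"; returns a dict with "frame" (420x560x3 uint8, red, green, blue), "z_map" (420x560 float32, m along the optical axis (not along the pixel's ray), 0 where there is no reading), "fx", "fy", "cx", "cy" (pixels), "cam_to_world" (4x4, takes a point from camera to world coordinates). Camera axes: x right, y down, z forward; pixel columns grow to the right and rows downward; lengths in m; the calibration is good to about 2 mm. A picture is of the moment at which its call begins.
- r.close_job(): hands the job in; it is judged then, once.
The state is a dict: "time_s": time; "joints": joint angles; "qd": joint speeds; "joint_torque": joint torques, N m; "tcp_pos": TCP position; "eef_rot": TCP orientation; "contact_force": force on the tool from outside, world axes, zero at the start; "moment": the same for the moment, N m; "gripper_width": finger opening in m; "gripper_force": force on a finger pad.
Only numpy, scipy, OpenCV 4.12 (cv2) and the standard library are available. Lean on these libraries where they do the work, as an engineer would, in place of code of your own. Each camera call takes 0.05 s, during which the arm holds its last target. There are 200 camera calls.

### The job

Start up the glass-polishing spindle: on the selector box, slide the black grip all the way home against its stop bar, and only then press the pad of the spring-loaded dead-man lever down with the fingertips until the lever bar is level, flush with the tops of its side cheeks. Never push the lever all the way down, because that trips the brake, and leave the glassware and tools around it where they are. The program finishes while still holding the lever pressed at level: do not let go.

Things in the scene. Friction and masses are not known exactly. Their poses are not given: they have to be found in the camera images.
- selector_box: Grey selector box fixed to the bench, 80 (x) x 180 (y) mm, its steel top plate 45 mm above the bench; on either side of the bench. Origin: centre of its underside. The grip slides along y; +y points to the end with the stop bar: dark, raised, 44 mm wide, 12 mm thick, top 57 mm above the bench, centred 59 mm from the box's centre. The other end has no bar
- selector (a joint): Travel of the selector grip in m: 0 at the far end from the stop bar, 0.080 home at its end stop by the bar. Starts between 0 and 0.035; slides with about 2.5 N of friction and stays where it is left
- selector_top (a point): Centre of the top of the black selector grip: a block 18 mm (box x) by 26 mm (box y, the sliding direction), 36 mm tall above the steel plate, its top 81.5 mm above the bench. Axes as the selector box. Free on both x sides: pinch it across its 18 mm from above, or push it
- selector_home (a point): Where selector_top lies when the grip is fully home (fixed on the box, 40 mm from its centre towards the stop bar). There the grip touches the bar
- lever_box: Grey dead-man lever unit fixed to the bench, on the other side from the selector box: base plate 240 (x) x 90 x 16 mm, two upright cheeks (75 mm long, 10 mm thick, tops 71 mm above the bench) beside the lever at its +x end. Origin: centre of its underside. The lever bar runs along x, its pad towards -x (roughly towards the robot)
- lever (a joint): Angle in rad by which the dead-man lever is pressed: 0 at rest (nose up), 0.22 level, 0.40 all the way down (0.36 already trips the brake). A spring returns it: at the pad about 4.5 N starts it, about 10 N holds it level, about 15 N takes it all the way down
- lever_pad (a point): Centre of the top of the lever's black pad, 46 mm (along the bar) by 50 mm, 16 mm thick, 120 mm from the pivot; press here. Top about 97 mm above the bench at rest, 71 mm when level, 50 mm all the way down. The bar is 24 mm wide, 12 mm thick, its top flush with the pad's. Moves and turns with the lever; at rest its axes are the lever unit's
- lever_pivot (a point): Axis of the lever's hinge, between the cheeks, 65 mm above the bench (fixed on the unit, 70 mm from its centre along +x)
- tumbler: Bystander: clear glass tumbler, 68 mm across, 85 mm tall, standing between the two control units; origin at the centre of its underside
- glass_blank: Bystander: green glass blank, 76 mm across, 22 mm thick, lying between the two control units; origin at the centre of its underside
- paste_jar: Bystander: white polishing paste jar, 64 mm across, 75 mm tall, with cap, standing between the units at their far end; origin at the centre of its underside
- scraper: Bystander: screwdriver-shaped scraper lying at the left (+y) side, under 40 mm tall; its length is its x axis
- brush: Bystander: hand brush lying at the right (-y) side, under 40 mm tall; its length is its x axis

How it is judged:
By the outcome, as a careful person would: the job done as asked, in the order asked, and still so for the second after the job is handed in, while the arm keeps its last pose, push and grip.
It also fails if it takes over 45 s, if anything falls off the work surface, if the arm or the gripper's body presses on something with over 40 N, if the wrist force passes 120 N, or if a joint passes its speed limit or range.

## Working session

There is one attempt and no reset: what is moved stays moved. The work goes in short steps, Python scripts to look and compute and a tool call to move; the robot and the scene stay as the last step left them, time stands still between calls to the robot, and variables do not carry over. Pictures are saved under pics/ and viewed, at most 10 in all, crops included, and the job is handed in when it is done.

```bash
ls; mkdir -p pics
```

Create h.py:
```python
import numpy as np, cv2
from plant import r, optics
def save(c,n): cv2.imwrite(n,cv2.cvtColor(c["frame"],cv2.COLOR_RGB2BGR))
def cloud(c):
    z=c["z_map"]; v,u=np.mgrid[:z.shape[0],:z.shape[1]]
    p=np.stack([(u-c["cx"])/c["fx"]*z,(v-c["cy"])/c["fy"]*z,z,np.ones_like(z)],-1)@np.array(c["cam_to_world"]).T
    p=p[...,:3]; p[z==0]=np.nan; return p
def ray(c,u,v,h):
    T=np.array(c["cam_to_world"]); d=T[:3,:3]@[(u-c["cx"])/c["fx"],(v-c["cy"])/c["fy"],1]
    return T[:3,3]+d*(h-T[2,3])/d[2]
```

Run:
```python
from h import *
import pickle
s=r.get_state(); print(s, r.grip_depth)
for n in ("scene","side"):
    c=optics.capture(n); save(c,f"pics/{n}0.png"); pickle.dump(c,open(n+".pkl","wb")); print(n,np.round(c["cam_to_world"],3))
```

```text
pics
plant.py
{'time_s': 0.0, 'joints': array([-4.81823568e+01,  2.05899947e+01,  6.34003052e-01, -2.03268231e-02,
       -7.01355681e+01, -1.65059815e+01]), 'qd': array([ 0.05338413,  0.12932054, -0.00713612, -0.04119016, -0.07324437,
       -0.03976179]), 'joint_torque': array([ 6.81620240e-04, -5.82713270e+01,  2.93075609e+01,  6.99726373e+00,
        7.39057374e-03, -2.01829639e-04]), 'tcp_pos': array([ 0.28834969, -0.60977145,  0.22564004]), 'eef_rot': array([ 1.79906784e+02, -7.69493078e-03, -1.54695254e+02]), 'contact_force': array([-0.13091301, -0.82639394, -0.24490781]), 'moment': array([-0.04717847, -0.0201914 , -0.00251835]), 'gripper_force': 0.0, 'gripper_width': 0.08779404663120989} 0.0188
scene [[ 0.862  0.383 -0.333  1.068]
 [ 0.507 -0.643  0.573 -0.789]
 [ 0.005 -0.663 -0.749  1.123]
 [ 0.     0.     0.     1.   ]]
side [[-0.856 -0.315  0.411  0.246]
 [-0.518  0.532 -0.671  0.575]
 [-0.008 -0.786 -0.618  0.621]
 [ 0.     0.     0.     1.   ]]
```

View pics/scene0.png

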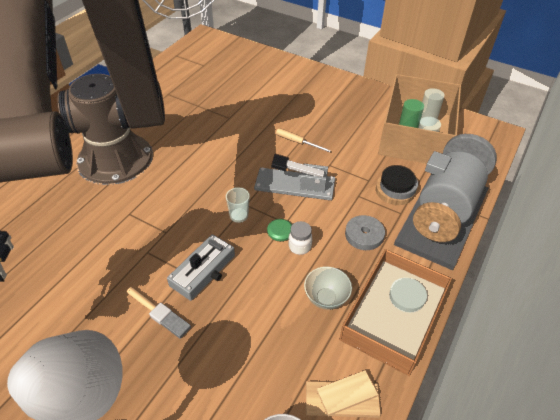

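View pics/side0.png

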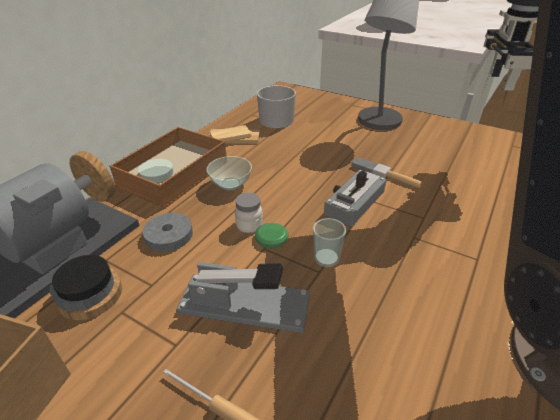

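The scene view shows the selector box around (201,266) with its black grip at (196,262). The lever unit is around (296,180), its pad at (281,163), and the tumbler, blank and jar sit between the two units. The side view shows the box at (357,195) and the lever pad at (268,276). I'll enlarge both units and get depth points.

Run:
```python
from h import *
import pickle
ims=[]
C={n:pickle.load(open(n+".pkl","rb")) for n in("scene","side")}
for n,(u,v) in (("scene",(202,266)),("side",(357,195)),("scene",(296,178)),("side",(245,290))):
    h,w=(42,56) if (n,u)!=("side",245) else (63,84)
    ims.append(cv2.resize(C[n]["frame"][v-h:v+h,u-w:u+w],(400,300),interpolation=cv2.INTER_CUBIC))
o=np.vstack([np.hstack(ims[:2]),np.hstack(ims[2:])]); cv2.imwrite("pics/zoom.png",o[...,::-1])
for n in C:
    p=cloud(C[n])
    for nm,lo,hi,reg in (("selplate",.041,.049,-1),("grip/top",.075,.09,-1),("bar",.0545,.06,-1),("base",.012,.020,1),("cheek",.068,.074,1),("pad",.088,.105,1)):
        x,y,z=p[...,0],p[...,1],p[...,2]
        m=(z>lo)&(z<hi)&(x>.4)&(x<.85)&((y<-.1)&(y>-.32) if reg<0 else (y>.05)&(y<.35))
        q=p[m]
        if len(q)>5:
            (cx,cy),wh,a=cv2.minAreaRect(q[:,:2].astype(np.float32)); print(n,nm,len(q),np.round([cx,cy],4),np.round(wh,3),round(a,1),np.round(q.mean(0),4))
```

```text
scene selplate 1251 [ 0.6545 -0.2061] [0.394 0.189] 4.4 [ 0.5192 -0.2229  0.0446]
scene grip/top 69 [ 0.5062 -0.2335] [0.027 0.019] 79.9 [ 0.5073 -0.235   0.0807]
scene bar 110 [ 0.6644 -0.1651] [0.36  0.097] 11.2 [ 0.628  -0.1654  0.0567]
scene base 1223 [0.6446 0.2052] [0.284 0.41 ] 89.9 [0.5811 0.1807 0.0163]
scene cheek 170 [0.7041 0.2468] [0.316 0.063] 23.7 [0.622  0.2085 0.0709]
scene pad 251 [0.5392 0.1788] [0.086 0.06 ] 17.0 [0.5266 0.1728 0.0955]
side selplate 1114 [ 0.6517 -0.2014] [0.399 0.182] 4.2 [ 0.5212 -0.2008  0.0443]
side grip/top 58 [ 0.503  -0.2334] [0.027 0.016] 87.7 [ 0.5027 -0.2302  0.0806]
side bar 124 [ 0.664  -0.1644] [0.36  0.089] 9.3 [ 0.5985 -0.1649  0.0566]
side base 3804 [0.6652 0.1627] [0.409 0.244] 24.4 [0.5561 0.1944 0.0164]
side cheek 541 [0.6115 0.2099] [0.082 0.062] 20.1 [0.6161 0.2152 0.071 ]
side pad 753 [0.5282 0.1782] [0.071 0.053] 18.5 [0.519  0.1793 0.0958]
```

View pics/zoom.png

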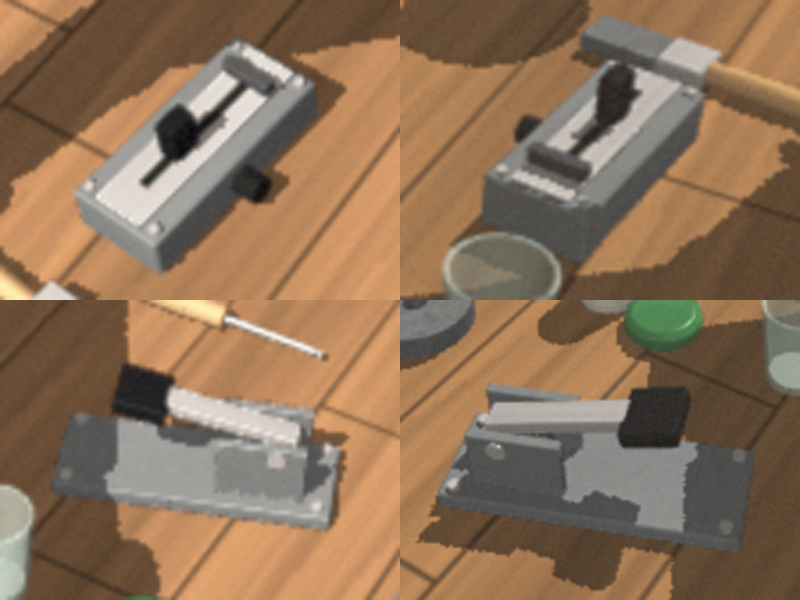

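The zoom shows the stop bar at the box's tumbler end, the grip about mid-slot, and the lever nose up with its pad towards the robot. Next I'll fit both units from depth, restricted to their own regions.

Run:
```python
from h import *
import pickle
C={n:pickle.load(open(n+".pkl","rb")) for n in("scene","side")}
P=[cloud(C[n]).reshape(-1,3) for n in C]; p=np.vstack(P); 
def rect(nm,q):
    (cx,cy),wh,a=cv2.minAreaRect(q[:,:2].astype(np.float32)); print(nm,len(q),np.round([cx,cy],4),np.round(wh,4),round(a,1),"mean",np.round(q.mean(0),4))
x,y,z=p.T
near=np.hypot(x-.525,y+.215)<.12
for i,q in enumerate(P+[p]):
    x,y,z=q.T; near=np.hypot(x-.525,y+.215)<.115
    rect(f"plate{i}",q[near&(z>.042)&(z<.048)]); rect("bar",q[near&(z>.055)&(z<.059)&(np.hypot(x-.505,y+.233)>.025)]); rect("grip",q[near&(z>.077)&(z<.085)])
    nl=np.hypot(x-.57,y-.197)<.14
    rect("base",q[nl&(z>.014)&(z<.018)]); rect("cheek",q[nl&(z>.069)&(z<.073)&(x>.57)]); rect("pad",q[nl&(z>.092)&(z<.105)&(np.hypot(x-.515,y-.177)<.05)])
x,y,z=p.T
# highest things near the two work areas
for nm,c in (("sel",(.53,-.2)),("lev",(.515,.177))):
    m=(np.hypot(x-c[0],y-c[1])<.17)&(z>.05); q=p[m]; print(nm,q[:,2].max(), np.round(q[np.argmax(q[:,2])],3))
for nm,m in (("tumbler",(np.hypot(x-.5,y-.0)<.12)&(z>.06)&(z<.1)&(y<.12)&(y>-.12)),): print(nm,np.round(p[m].mean(0),3),p[m].min(0),p[m].max(0))
```

```text
plate0 1004 [ 0.5087 -0.2174] [0.1785 0.0803] 85.4 mean [ 0.5102 -0.2249  0.0448]
bar 46 [ 0.5133 -0.1575] [0.0132 0.045 ] 81.5 mean [ 0.5146 -0.1581  0.057 ]
grip 60 [ 0.506  -0.2338] [0.0276 0.0183] 84.0 mean [ 0.5068 -0.2345  0.0811]
base 699 [0.5637 0.1899] [0.239  0.0949] 21.1 mean [0.5519 0.1785 0.016 ]
cheek 115 [0.6153 0.208 ] [0.0785 0.0634] 22.4 mean [0.6206 0.2095 0.0711]
pad 181 [0.5276 0.1753] [0.0615 0.0596] 17.1 mean [0.5205 0.1719 0.0975]
plate1 886 [ 0.5048 -0.2136] [0.1766 0.0784] 84.9 mean [ 0.5014 -0.2039  0.0446]
bar 59 [ 0.5111 -0.1568] [0.0135 0.0406] 83.2 mean [ 0.5109 -0.1561  0.057 ]
grip 53 [ 0.5031 -0.2336] [0.0261 0.0162] 87.7 mean [ 0.5028 -0.2308  0.0811]
base 3050 [0.5611 0.191 ] [0.2389 0.092 ] 20.4 mean [0.5324 0.1894 0.0163]
cheek 446 [0.6137 0.21  ] [0.0777 0.0602] 19.8 mean [0.6162 0.2141 0.071 ]
pad 600 [0.5216 0.1765] [0.0568 0.0531] 20.4 mean [0.5148 0.1767 0.0973]
plate2 1890 [ 0.5074 -0.216 ] [0.1808 0.0841] 84.9 mean [ 0.5061 -0.215   0.0447]
bar 105 [ 0.5133 -0.1572] [0.0137 0.0451] 83.2 mean [ 0.5125 -0.157   0.057 ]
grip 113 [ 0.5051 -0.2339] [0.0277 0.0201] 85.4 mean [ 0.5049 -0.2328  0.0811]
base 3749 [0.5627 0.1897] [0.2411 0.0959] 20.8 mean [0.536  0.1874 0.0163]
cheek 561 [0.615  0.2079] [0.0782 0.0644] 21.3 mean [0.6171 0.2132 0.071 ]
pad 781 [0.5262 0.1754] [0.0646 0.0596] 20.4 mean [0.5162 0.1756 0.0973]
sel 0.0883966419646629 [ 0.486 -0.037  0.088]
lev 0.10879270998541402 [0.513 0.167 0.109]
tumbler [ 0.482 -0.002  0.075] [ 0.44779247 -0.03893576  0.06000231] [0.51826392 0.03496625 0.08906911]
```

Add to h.py:
```python
from scipy.spatial.transform import Rotation as R
def rel(p,yaw,s=None):
    "shift and turn along current tool axes (measured pose) to p with tool down at yaw"
    s=s or r.get_state(); A=R.from_euler('xyz',s["eef_rot"],degrees=True); B=R.from_euler('xyz',[180,0,yaw],degrees=True)
    print("rel",np.round(A.inv().apply(np.array(p)-s["tcp_pos"]),4),np.round((A.inv()*B).as_rotvec(degrees=True),2))
```

Run:
```python
from h import *
import pickle
c=pickle.load(open("side.pkl","rb")); print("lamp base",ray(c,380,118,0), "brush",ray(c,370,165,0.02))
rel([.505,-.2337,.16],-95)
```

```text
lamp base [ 0.62118651 -0.71980245  0.        ] brush [ 0.52879187 -0.37684771  0.02      ]
rel [-0.3566  0.2473  0.0661] [ 8.000e-02  4.000e-02 -5.969e+01]
```

Careful with the scale: shifts go in shares of 800 mm and turns go in shares of 90 degrees. That gives: -0.357 m / 0.8 = -0.4463, 0.247 m / 0.8 = 0.3088, -59.7 degrees / 90 = -0.6633.

{"op": "nudge_tcp", "data": {
  "deltas": {"plan":[[-0.4463,0.3088,0.05,0,0,-0.6633],[-0.4463,0.3088,0.05,0,0,-0.6633],[-0.4463,0.3088,0.05,0,0,-0.6633],[-0.4463,0.3088,0.05,0,0,-0.6633],[-0.4463,0.3088,0.05,0,0,-0.6633],[-0.4463,0.3088,0.05,0,0,-0.6633],[-0.4463,0.3088,0.05,0,0,-0.6633],[-0.4463,0.3088,0.05,0,0,-0.6633],[-0.4463,0.3088,0.05,0,0,-0.6633],[-0.4463,0.3088,0.05,0,0,-0.6633],[-0.4463,0.3088,0.0825,0,0,-0.6633],[-0.4463,0.3088,0.0825,0,0,-0.6633]]},
  "aperture": 0.06
}}

```text
time_s: 1.1
tcp_pos: [0.5054, -0.2302, 0.1565]
eef_rot: [179.7, 0.1, -94.8]
contact_force: [-0.9, 0.7, -1.3]
gripper_width: 0.06
gripper_force: 0.0
```

Run:
```python
from h import *
import pickle
c=optics.capture("wrist"); save(c,"pics/wrist1.png"); pickle.dump(c,open("w1.pkl","wb"))
q=cloud(c).reshape(-1,3); x,y,z=q.T; g=q[(np.hypot(x-.505,y+.234)<.05)&(z>.077)&(z<.086)]
print(len(g), cv2.minAreaRect(g[:,:2].astype(np.float32)) if len(g)>4 else "", np.nanmean(g,0)); s=r.get_state(); print(s["joints"],s["contact_force"])
rel([.505,-.2337,.052],-95)
```

```text
718 ((0.506999135017395, -0.23283736407756805), (0.02607327699661255, 0.01749332807958126), 84.46802520751953) [ 0.50700428 -0.23353912  0.08091539]
[-4.51674441e+00  1.27366729e+01 -1.98007375e+01 -5.37333223e-02
 -5.77282443e+01 -2.71792905e-01] [-0.59107243 -0.20734867  0.51689689]
rel [ 0.0018 -0.0007  0.1061] [0.27 0.04 0.18]
```

View pics/wrist1.png

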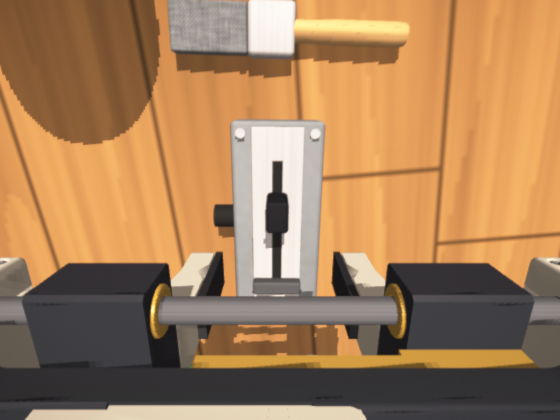

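The wrist view shows the grip at (277,212), centred and square between the open fingers at x = 210 and 345. The stop bar is at (277,285), so I'll descend and pinch.

Scaled: 0.104 m / 0.8 = 0.13, 0.001 m / 0.8 = 0.0013.

{"op": "nudge_tcp", "data": {
  "deltas": {"plan":[[0.0013,-0.0019,0.0375,0,0,0],[0.0013,-0.0019,0.075,0,0,0],[0.0013,-0.0019,0.1063,0,0,0],[0.0013,-0.0019,0.13,0,0,0],[0.0013,-0.0019,0.13,0,0,0],[0.0013,-0.0019,0.13,0,0,0]]}
}}

```text
time_s: 1.65
tcp_pos: [0.5064, -0.2362, 0.0565]
eef_rot: [179.9, -0.0, -95.0]
contact_force: [0.3, 0.0, 0.3]
gripper_width: 0.0603
gripper_force: 0.0
```

{"op": "nudge_tcp", "data": {
  "deltas": {"plan":[[0,0,0,0,0,0],[0,0,0,0,0,0],[0,0,0,0,0,0],[0,0,0,0,0,0],[0,0,0,0,0,0],[0,0,0,0,0,0],[0,0,0,0,0,0],[0,0,0,0,0,0]]},
  "aperture": 0.005,
  "squeeze": 20
}}

```text
time_s: 2.32
tcp_pos: [0.5058, -0.2353, 0.0566]
eef_rot: [179.9, 0.0, -95.0]
contact_force: [-4.5, 0.9, 6.2]
gripper_width: 0.0177
gripper_force: 20.0
```

Scaled: -0.054 m / 0.8 = -0.0675, -0.05 m / 0.8 = -0.0625.

{"op": "nudge_tcp", "data": {
  "deltas": {"plan":[[-0.0125,0,0,0,0,0],[-0.025,0,0,0,0,0],[-0.0375,0,0,0,0,0],[-0.05,0,0,0,0,0],[-0.0625,0,0,0,0,0],[-0.0675,0,0,0,0,0],[-0.0675,0,0,0,0,0],[-0.0675,0,0,0,0,0]]}
}}

```text
time_s: 2.98
tcp_pos: [0.5109, -0.1807, 0.0566]
eef_rot: [179.9, 0.0, -95.0]
contact_force: [-6.1, 3.0, 7.9]
gripper_width: 0.0177
gripper_force: 20.0
```

{"op": "nudge_tcp", "data": {
  "deltas": {"plan":[[-0.0025,0,0,0,0,0],[-0.005,0,0,0,0,0],[-0.0063,0,0,0,0,0],[-0.0075,0,0,0,0,0],[-0.0075,0,0,0,0,0],[-0.0075,0,0,0,0,0]]}
}}

```text
time_s: 3.48
tcp_pos: [0.5112, -0.1773, 0.0566]
eef_rot: [179.9, -0.1, -95.0]
contact_force: [-4.0, -13.4, 3.6]
gripper_width: 0.0178
gripper_force: 20.0
```

The grip meets its stop: 13 N resists along y with 2.6 mm of lag. I'll release, lift and check.

Scaled: -0.14 m / 0.8 = -0.175, -0.06 m / 0.8 = -0.075.

{"op": "nudge_tcp", "data": {
  "deltas": {"plan":[[0.0038,0,0,0,0,0],[0.0038,0,0,0,0,0],[0.0038,0,0,0,0,0],[0.0038,0,0,0,0,0],[0.0038,0,-0.025,0,0,0],[0.0038,0,-0.075,0,0,0],[0.0038,0,-0.125,0,0,0],[0.0038,0,-0.175,0,0,0],[0.0038,0,-0.175,0,0,0],[0.0038,0,-0.175,0,0,0]]},
  "aperture": 0.06
}}

```text
time_s: 4.32
tcp_pos: [0.5139, -0.1782, 0.1995]
eef_rot: [-179.6, 0.0, -94.9]
contact_force: [-0.5, 1.1, -0.7]
gripper_width: 0.0597
gripper_force: 0.0
```

Run:
```python
from h import *
c=optics.capture("wrist"); save(c,"pics/wrist2.png")
P=[cloud(c).reshape(-1,3),cloud(optics.capture("scene")).reshape(-1,3)]
d=np.array([.0872,.9962])
for q in P:
    x,y,z=q.T; n=np.hypot(x-.51,y+.17)<.06
    for nm,lo,hi in (("grip",.077,.086),("bar",.0545,.0595)):
        g=q[n&(z>lo)&(z<hi)]; 
        if len(g)>4: t=(g[:,:2]-[.507,-.2155])@d; print(nm,len(g),cv2.minAreaRect(g[:,:2].astype(np.float32)),"along",np.round(np.percentile(t,[1,50,99]),4))
print(r.get_state()["tcp_pos"]);
```

```text
grip 529 ((0.5125102400779724, -0.17536289989948273), (0.025347379967570305, 0.0176499355584383), 85.75880432128906) along [0.0281 0.0399 0.0529]
bar 337 ((0.5126792788505554, -0.16949686408042908), (0.037391796708106995, 0.04323737323284149), 84.34870910644531) along [0.0278 0.06   0.0648]
grip 58 ((0.5115321278572083, -0.17707429826259613), (0.026744484901428223, 0.018325872719287872), 85.34938049316406) along [0.0257 0.0374 0.0519]
bar 33 ((0.51884925365448, -0.1723233163356781), (0.0386258065700531, 0.027951154857873917), 78.27013397216797) along [0.0262 0.0556 0.0643]
[ 0.51178497 -0.17812372  0.19619332]
```

View pics/wrist2.png

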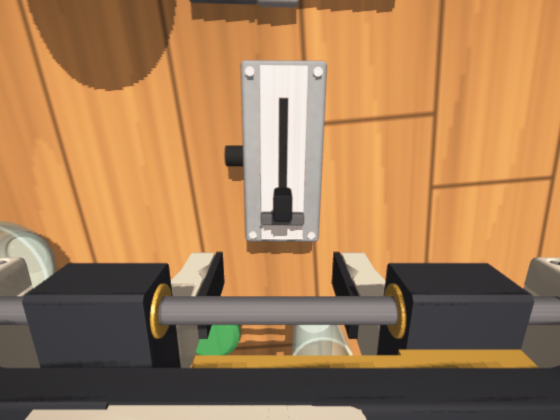

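The wrist view shows the grip at (282,205) touching the stop bar at (282,218). Depth puts the grip's front at 52.9 mm and the bar's near face at about 53 mm, so it is home. Now I'll locate the pad and pivot by colour mask and work out the move.

Run:
```python
from h import *
import pickle
a=np.radians(20.5); e=np.array([np.cos(a),np.sin(a)]); n=np.array([-e[1],e[0]]); c0=np.array([.562,.190])
for nm in ("scene","side"):
    c=pickle.load(open(nm+".pkl","rb")); q=cloud(c); f=c["frame"].max(-1)
    near=(np.hypot(q[...,0]-.515,q[...,1]-.173)<.06)&(q[...,2]>.085)
    g=q[near&(f<70)]; t=(g[:,:2]-c0)@e; s=(g[:,:2]-c0)@n
    print(nm,len(g),"along",np.round(np.percentile(t,[1,50,99]),4),"across",np.round(np.percentile(s,[1,50,99]),4))
    k=g[(abs(s)<.02)]; A=np.c_[(k[:,:2]-c0)@e,np.ones(len(k))]; print("slope",np.linalg.lstsq(A,k[:,2],rcond=None)[0])
print("pad model",c0+e*(.07-.117),"level",c0+e*(.07-.12))
rel([.516,.173,.16],-159.5)
```

```text
scene 190 along [-0.0683 -0.0469 -0.0254] across [-0.0287 -0.0084  0.0212]
slope [-0.2042585   0.08812032]
side 613 along [-0.0707 -0.0502 -0.0269] across [-0.0206  0.008   0.0265]
slope [-0.13334917  0.09101006]
pad model [0.51797641 0.17354025] level [0.51516639 0.17248963]
rel [-0.3501  0.0263  0.0364] [2.000e-02 3.000e-02 6.452e+01]
```

Scaled: -0.35 m / 0.8 = -0.4375, 0.036 m / 0.8 = 0.045, 64.5 degrees / 90 = 0.7167.

{"op": "nudge_tcp", "data": {
  "deltas": {"plan":[[-0.4375,0.0325,0,0,0,0.7167],[-0.4375,0.0325,0,0,0,0.7167],[-0.4375,0.0325,0,0,0,0.7167],[-0.4375,0.0325,0,0,0,0.7167],[-0.4375,0.0325,0,0,0,0.7167],[-0.4375,0.0325,0,0,0,0.7167],[-0.4375,0.0325,0,0,0,0.7167],[-0.4375,0.0325,0,0,0,0.7167],[-0.4375,0.0325,0,0,0,0.7167],[-0.4375,0.0325,0.045,0,0,0.7167],[-0.4375,0.0325,0.045,0,0,0.7167],[-0.4375,0.0325,0.045,0,0,0.7167]]},
  "aperture": 0,
  "squeeze": 20
}}

```text
time_s: 5.42
tcp_pos: [0.5147, 0.1723, 0.1575]
eef_rot: [-179.9, -0.4, -159.3]
contact_force: [0.8, 0.4, 0.8]
gripper_width: 0.0004
gripper_force: 0.0
```

{"op": "nudge_tcp", "data": {
  "deltas": {"plan":[[0,0,0,0,0,0],[0,0,0,0,0,0]]}
}}

```text
time_s: 5.58
tcp_pos: [0.517, 0.1718, 0.1611]
eef_rot: [-180.0, 0.0, -159.4]
contact_force: [-1.3, 0.5, 0.2]
gripper_width: 0.0006
gripper_force: 0.0
```

Run:
```python
from h import *
rel([.516,.1727,.115],-159.5); s=r.get_state(); print(s["joints"],s["tcp_pos"],s["contact_force"])
```

```text
rel [0.0006 0.0012 0.0461] [-0.02  0.02  0.07]
[ 3.90106866e+01  1.14025466e+01 -2.11521567e+01  2.90239402e-02
 -5.74278327e+01 -1.08453558e+02] [0.51701088 0.17178142 0.16110151] [-1.26978468  0.51868699  0.19660232]
```

Scaled: 0.06 m / 0.8 = 0.075, 0.055 m / 0.8 = 0.0688.

{"op": "nudge_tcp", "data": {
  "deltas": {"plan":[[0.0013,0.0013,0.025,0,0,0],[0.0013,0.0013,0.05,0,0,0],[0.0013,0.0013,0.0625,0,0,0],[0.0013,0.0013,0.0688,0,0,0],[0.0013,0.0013,0.075,0,0,0],[0.0013,0.0013,0.075,0,0,0],[0.0013,0.0013,0.075,0,0,0]]}
}}

```text
time_s: 6.17
tcp_pos: [0.5159, 0.173, 0.1013]
eef_rot: [180.0, 0.1, -159.5]
contact_force: [-0.3, 0.1, 0.0]
gripper_width: 0.0002
gripper_force: 0.0
```

{"op": "nudge_tcp", "data": {
  "deltas": {"plan":[[0,0,0.005,0,0,0],[0,0,0.01,0,0,0],[0,0,0.015,0,0,0],[0,0,0.0188,0,0,0],[0,0,0.0225,0,0,0],[0,0,0.025,0,0,0],[0,0,0.025,0,0,0],[0,0,0.025,0,0,0],[0,0,0.025,0,0,0]]}
}}

```text
time_s: 6.92
tcp_pos: [0.5144, 0.1725, 0.0811]
eef_rot: [-180.0, -0.1, -159.5]
contact_force: [-4.8, -1.1, 8.3]
gripper_width: 0.0004
gripper_force: 3.7
```

Scaled: 0.009 m / 0.8 = 0.0113, 0.008 m / 0.8 = 0.01.

{"op": "nudge_tcp", "data": {
  "deltas": {"plan":[[0,0,0.0025,0,0,0],[0,0,0.005,0,0,0],[0,0,0.0075,0,0,0],[0,0,0.01,0,0,0],[0,0,0.0113,0,0,0],[0,0,0.0113,0,0,0],[0,0,0.0113,0,0,0],[0,0,0.0113,0,0,0]]}
}}

```text
time_s: 7.58
tcp_pos: [0.514, 0.1723, 0.0721]
eef_rot: [-180.0, -0.1, -159.5]
contact_force: [-6.9, -0.7, 10.3]
gripper_width: 0.0004
gripper_force: 4.8
```

Create lv.py:
```python
from h import *
import sys
a=np.radians(20.5); e=np.array([np.cos(a),np.sin(a)]); n=np.array([-e[1],e[0]]); c0=np.array([.562,.190])
ims=[]
for nm in ("scene","side"):
    c=optics.capture(nm); q=cloud(c); t=(q[...,:2]-c0)@e; s=(q[...,:2]-c0)@n; z=q[...,2]
    m=(abs(s)<.009)&(t>-.022)&(t<.075)&(z>.05); k=q[m]
    if m.sum()>8:
        fit=np.polyfit(t[m],z[m],1); res=z[m]-np.polyval(fit,t[m]); ok=abs(res)<.002; fit=np.polyfit(t[m][ok],z[m][ok],1)
        print(nm,m.sum(),"bar slope",fit[0],"z at pad",np.polyval(fit,-.05),"at pivot",np.polyval(fit,.07), "lever angle",.22+np.arctan(fit[0]))
    ch=(abs(abs(s)-.03)<.02)&(t>.02)&(t<.09)&(z>.066)&(z<.076)&(abs(s)>.014); print("cheek z",np.nanmedian(z[ch]),ch.sum())
    v,u=np.argwhere(m).mean(0).astype(int) if m.any() else (178,296)
    h,w=(50,67) if nm=="side" else (30,40); ims.append(cv2.resize(c["frame"][v-h:v+h,u-w:u+w],(400,300),interpolation=cv2.INTER_CUBIC))
cv2.imwrite(sys.argv[1],np.hstack(ims)[...,::-1]); s=r.get_state(); print(s["tcp_pos"],s["contact_force"],s["time_s"])
```

```bash
python3 lv.py pics/lev1.png
```

```text
scene 280 bar slope -11.111286988716667 z at pad 0.7697176215826719 at pivot -0.5636368170633284 lever angle -1.2610395657447502
cheek z 0.07066351108598501 149
side 286 bar slope -1.7115556321670669 z at pad 0.24756759686853386 at pivot 0.042180921008485806 lever angle -0.8220279242509987
cheek z 0.07084836856689825 422
[0.51397839 0.17226934 0.07208452] [-7.54131024 -1.84651584  9.56747396] 7.6833
```

View pics/lev1.png

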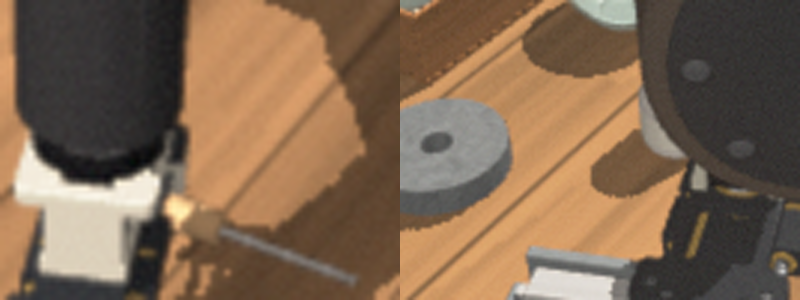

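The arm hides most of the lever in the scene view. In the side view the bar's far end and a cheek are visible around (570,280). I'll restrict the fit to bar height and try the wrist camera too.

```bash
sed -i 's/&(z>.05); k/\&(z>.05)\&(z<.092); k/; s/("scene","side")/("side","wrist")/; s/(t>-.022)/(t>-.0)/; s/^    h,w=.*$/    print("t range",t[m].min() if m.any() else 0,t[m].max() if m.any() else 0); ims.append(cv2.resize(c["frame"] if nm=="wrist" else c["frame"][240:340,170:303],(400,300),interpolation=cv2.INTER_CUBIC))/' lv.py; python3 lv.py pics/lev2.png
```

```text
side 209 bar slope -0.00011086513974666329 z at pad 0.07163541054059024 at pivot 0.07162210672382063 lever angle 0.21988913486070755
cheek z 0.07070656936306202 420
t range 0.01869975310385268 0.07462542234166644
wrist 237 bar slope -0.0064884642306914115 z at pad 0.07168144533655813 at pivot 0.07090282962887516 lever angle 0.21351162682215347
cheek z nan 0
t range 1.8680367873664515e-05 0.010289843844539794
[0.51400064 0.17227905 0.07208018] [-7.07246985 -0.99715263 10.18332116] 7.7833
  return np.nanmean(a, axis, out=out, keepdims=keepdims)
```

View pics/lev2.png

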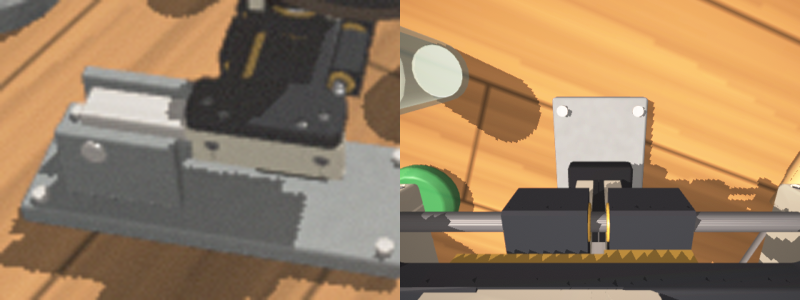

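The side view shows the bar parallel to and flush with the cheek tops (slope about 0). The wrist view shows the pad squarely under the shut fingertips at (600,180). The bar still reads about 0.8 mm above the cheeks, so I'll nudge it down slightly and settle.

Scaled: 0.0007 m / 0.8 = 0.0009.

{"op": "nudge_tcp", "data": {
  "deltas": {"plan":[[0,0,0.0009,0,0,0],[0,0,0.0009,0,0,0],[0,0,0.0009,0,0,0],[0,0,0.0009,0,0,0],[0,0,0.0009,0,0,0],[0,0,0.0009,0,0,0],[0,0,0.0009,0,0,0],[0,0,0.0009,0,0,0],[0,0,0.0009,0,0,0],[0,0,0.0009,0,0,0]]}
}}

```text
time_s: 8.62
tcp_pos: [0.514, 0.1723, 0.0714]
eef_rot: [-180.0, -0.1, -159.5]
contact_force: [-7.1, -1.3, 10.0]
gripper_width: 0.0007
gripper_force: 4.9
```

```bash
python3 lv.py pics/lev3.png 2>/dev/null
```

```text
side 216 bar slope -0.004574865415599968 z at pad 0.07196239444418602 at pivot 0.07141341059431403 lever angle 0.2154251665003855
cheek z 0.07074572402880919 424
t range 0.019414531577864217 0.07486032151685622
wrist 225 bar slope -0.0262939321275228 z at pad 0.07243935703121834 at pivot 0.06928408517591561 lever angle 0.19371212497959944
cheek z nan 0
t range 1.0273132699461149e-05 0.010205387775257212
[0.51399133 0.17226297 0.07142489] [-7.58432279 -1.62716183 10.22913347] 8.7167
```

The readings agree: the tip is at 71.4 mm against 71 mm for level, the force is 10 N, and the side fit gives 0.215 rad. The wrist fit spans only 10 mm of bar, so its slope is noise. I'm handing in while holding.

```bash
python3 -c "
from plant import r, optics
print(r.close_job())"
```

```text
the job is handed in; nothing more can be done
None
```

I slid the grip home against its stop bar, then pressed the lever to level (about 0.215 rad, 10 N) and handed the job in at about 8.7 s with the fingertips still holding it there; no verdict came back.

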